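Break open a stuck press mould with a pry bar

TASK

The upper half of the wooden press mould is stuck tight on its dowels. Take the loose steel pry bar, lay it across the mould's wooden fulcrum ridge with its tip under the overhanging lip of the upper half, and lever the upper half up by about a centimetre, then let go of everything, leaving the upper half raised. Do not pull or push the upper half with the robot itself, and do not knock over or shove about the jar, the roll of tape, the block of notes or the round pencil case.

Things in the scene. Friction and masses are not known exactly. Their poses are not given: they have to be found in the camera images.
- mould: Fixed press mould standing on a 130 x 250 x 18 mm plywood board. Origin: at table level straight below the middle of the fulcrum ridge's crest; z up; its length lies along y. In its frame (mm) the board spans x -65..65, y -210..40; the fixed lower half x -55..55, y -195..-80, z 18..68; the space under the upper half's lip is y -80..-45, z 18..68, open at both sides. Past y 40 is bare table.
- fulcrum: Fixed dark-wood ridge on the board, 90 mm long along the mould's x, 24 mm thick, rounded crest (radius 12 mm) 55 mm above the table, at y 0 of the mould. The bar goes across it along the mould's y: tip towards -y under the lip, handle out to +y. Origin: centre of its underside, 18 mm above the table; axes as the mould's.
- upper: Upper mould half, wood, 110 x 150 x 30 mm, stuck on two upright dowels: slides only straight up (at most 30 mm), against 22 N friction plus 3 to 4 N weight, and stays where left. Origin above the mould's origin, level with its underside (68 mm up when down); axes as the mould's. Spans x -55..55, y -195..-45, z 0..30 mm: it overhangs the lower half by 35 mm towards the ridge.
- lip (a point): Middle of the lower front edge of the upper half's overhanging lip (mould frame x 0, y -45 mm, 68 mm above the table when down); rises with the upper half.
- bar: Loose flat steel pry bar lying on the table, 240 mm long, 0.32 kg. Origin: centre of its underside at mid-length (centre of mass within 20 mm of it); x points to the tip, z up. Bare steel from x -35 to the tip at 120 mm, 22 mm wide, 8 mm thick; black handle from x -120 to -35, 26 mm wide, 16 mm thick, underside flush with the steel.
- bar_tip (a point): Middle of the bar's tip end face (bar frame x 120, z 4 mm). With the tip 68 mm past the ridge's crest (23 mm in under the lip) the released bar settles handle-down, tip against the lip, moving nothing; about 11 to 14 N down near the handle's end then lifts the upper half, which has risen about 16 mm when the handle's end meets the table.
- jar: Bystander: glass jar with a steel cap, 76 mm across, 110 mm tall; origin under its centre.
- tape: Bystander: roll of paper tape lying flat, 90 mm across, 22 mm high; origin under its centre.
- notes: Bystander: block of notes 80 x 80 x 30 mm; origin under its centre.
- pencase: Bystander: black round pencil case lying down, 200 mm long, 66 mm across; origin under its centre.

How it is judged:
On the way, in this order (a step that is already met when the one before it is completed fails the run):
1. the bar lies on the fulcrum ridge with its tip under the lip, the upper half still down (y of bar_tip in the frame of mould between -0.082 and -0.047 m and x of bar_tip in the frame of mould between -0.045 and 0.045 m and z of bar_tip in the frame of mould between 0.03 and 0.07 m and contact force between bar and fulcrum above 0.3 N and z of upper in the frame of mould below 0.071 m), for 0.2 s.
2. the upper half is levered up by the bar while the bar bears on the fulcrum ridge (z of upper in the frame of mould above 0.0705 m and contact force between bar and upper above 4 N and contact force between bar and fulcrum above 6 N), for 0.05 s.
At the end, for the whole second after the job is handed in: The upper half stands at least 7 mm above the lower half and it and the bar are at rest; the bar may stay where it is (z of upper in the frame of mould above 0.075 m and linear speed of upper below 0.02 m/s and linear speed of bar below 0.03 m/s); the robot touches nothing.
It fails at once if the robot itself pushes or pulls the upper half (over 3 N) (contact force between any of the fingers, the arm and upper above 3 N).
It fails at once if a bystander is shoved more than 50 mm (distance of any of jar, tape, notes, pencase from where it was at the start of the episode above 0.05 m).
It fails at once if the jar is tipped over (angle between jar's own z axis and vertical above 0.6 rad).
It also fails if it takes over 51 s, if anything falls off the work surface, if the arm or the gripper's body presses on something with over 40 N, if the wrist force passes 120 N, or if a joint passes its speed limit or range.

ROBOT

A 7-joint arm with a two-finger parallel gripper is mounted at the origin on the work surface. World frame = base frame: x ahead of the robot, y to its left, z up, the work surface at z = 0. Lengths are in m, angles in rad, forces in N, time in s.
With the tool pointing down it reaches from about 0.425 to 1.025 m from the base axis. Payload 9.4 kg.
Tool frame: the origin (TCP) lies at the very end of the fingers, on their centre line; the grasp point (between the pads) lies 19 mm behind it; z points along the fingers, y is the line along which they close (so a half turn about z gives the same grasp; the last joint's range is limited). The gripper opens to 85 mm and grips with 20 to 120 N. Pads are 22 mm wide; open, the fingers measure 114 mm over their backs; the gripper's body (76 mm by 85 mm) begins 54 mm behind the grasp point. The pads swing forward as they close: fully open they stand 13 mm farther back than shut.
Start: joints at [-1.22, 0.599, -0.003, 1.599, 0.002, 0.943, -0.08], TCP at [0.301, 0.66, 0.231] pointing down, gripper open.
Joint ranges: [-2.57, 2.57], [-0.35, 1.97], [-1.29, 1.29], [0.11, 2.56], [-1.05, 4.19], [0.11, 1.86], [-2.63, 2.63]. Speed limits (rad/s): [2.22, 2.22, 3.01, 3.01, 3.14, 3.14, 3.14].

INTERFACE

Orientations are given as a 3x3 rotation matrix whose columns are the frame's x, y, z axes.
In Python, from workcell import robot, viewer, spotter gives the robot as it stands.
- The arm moves only by the tool apply_moves, never from a script. Its arguments are lists of equal length, an entry for each row: "offset": the shift along the world's x, y, z in units of 20 mm (1.0 is 20 mm), a list of three; "twist": the turn, a rotation vector about the world's x, y, z in units of 0.5 rad (1.0 is 0.5 rad), a list of three; "gripper": the closure, from -1 (fully open) to 1 (shut), so that 0 is half open. In form: {"offset": [[dx, dy, dz], ...], "twist": [[wx, wy, wz], ...], "gripper": [gripper, ...]}. A call has 1 to 5 rows; each row shifts and turns the commanded pose from where the row before left it; what a row does not reach is not made up. A row lasts 1/12 s, in which the tool goes at most 41.7 mm and 7.16 degrees, less where a joint would pass 70% of its speed; a pose out of reach is approached as far as the arm can. A call with a number of a shift or a turn outside -1 to 1 is refused whole. A call with a gripper value outside its range is refused whole. The fingers move at their own pace and stop on an object; "newtons" is the grip in N (left out, the last holds). Time passes only in rows, so rows that do not move let the fingers close. It gives the time, the measured TCP pose, the force, the opening and the grip force at its end, in the units of the state.
- robot.state(): the state, without advancing time (a new reading comes with each control period).
- viewer.snapshot(name): name is "side" or "top"; returns a dict with "frame" (400x640x3 uint8, red, green, blue), "vertical_fov" (degrees; the focal length in pixels is half the picture's height over the tangent of half this angle, whatever the lens; pixels are square), "cx", "cy" (the principal point, pixels), "cam_to_world" (4x4, takes a point from camera to world coordinates). Camera axes: x right, y up, looking along -z (the intrinsics and any distortion apply to the point x, -y, -z); pixel columns grow to the right and rows downward; lengths in m; the calibration is good to about 2 mm. A picture is of the moment at which its call begins. There is no depth.
- robot.hand_in(): hands the job in; it is judged then, once.
Trained networks look in a picture, given as the dict that the camera call returned (one of the last four; its "shot" number tells which), for a name from the list of things; names that differ only in an ending like _2 or _b are one class to them, and where a whole thing is asked for, a point or a joint stands for the part that bears it (a point fixed in the world has none). Each returns a list of dicts, best first, with "conf" (0 to 1); they miss things now and then, are a little off and sometimes report something else, mostly with a low value. They report only what shows in the picture. A call takes as long as a camera call.
- spotter.look_for(picture, target): "extent" ([centre column, centre row, width, height] as shares, 0 to 1, of the picture: columns of its width, rows of its height, round what is visible of it).
- spotter.masks_of(picture, target): "mask" (400x640 bool, what is visible of it) and "extent" ([centre column, centre row, width, height] as shares, 0 to 1, of the picture: columns of its width, rows of its height, round what is visible of it).
The state is a dict: "t": time; "joint_positions": joint angles; "qvel": joint speeds; "tau": joint torques, N m; "tcp_pos": TCP position; "eef_rot": TCP orientation; "force": force on the tool from outside, world axes, zero at the start; "ft_torque": the same for the moment, N m; "finger_gap": finger opening in m; "grasp_force": force on a finger pad.
Only numpy, scipy, OpenCV 4.12 (cv2) and the standard library are available. Lean on these libraries where they do the work, as an engineer would, in place of code of your own. Each camera call takes 0.05 s, during which the arm holds its last target. There are 200 camera calls.

## Working session

There is one attempt and no reset: what is moved stays moved. The work goes in short steps, Python scripts to look and compute and a tool call to move; the robot and the scene stay as the last step left them, time stands still between calls to the robot, and variables do not carry over. Pictures are saved under pics/ and viewed, at most 10 in all, crops included, and the job is handed in when it is done.

Besides the shell and the picture viewer there is one more tool, called as name(argument=value, ...) on one line, values as JSON. apply_moves: Moves the arm, as the interface text tells. Its arguments: {"type":"object","properties":{"offset":{"type":"array","items":{"type":"array","items":{"type":"number","minimum":-1,"maximum":1}}},"twist":{"type":"array","items":{"type":"array","items":{"type":"number","minimum":-1,"maximum":1}}},"gripper":{"type":"array","items":{"type":"number"}},"newtons":{"type":"number"}},"required":["offset","twist","gripper"]}

```bash
mkdir -p pics; cat > h.py <<'E'
import numpy as np, cv2
from workcell import robot, viewer, spotter
def K(s):
    f=s["frame"].shape[0]/2/np.tan(np.radians(s["vertical_fov"])/2); return f
def ray(s,u,v):
    f=K(s);T=np.array(s["cam_to_world"]);d=T[:3,:3]@np.array([(u-s["cx"])/f,-(v-s["cy"])/f,-1]);return T[:3,3],d
def onz(s,u,v,z):
    o,d=ray(s,u,v);return o+d*(z-o[2])/d[2]
def proj(s,p):
    T=np.array(s["cam_to_world"]);c=T[:3,:3].T@(np.array(p)-T[:3,3]);f=K(s);return np.array([s["cx"]+f*c[0]/-c[2],s["cy"]-f*c[1]/-c[2]])
def tri(s1,p1,s2,p2):
    A=[];b=[]
    for s,p in((s1,p1),(s2,p2)):
        o,d=ray(s,*p);d=d/np.linalg.norm(d);M=np.eye(3)-np.outer(d,d);A.append(M);b.append(M@o)
    x=np.linalg.lstsq(np.vstack(A),np.hstack(b),rcond=None)[0];return x
E
python3 - <<'E'
from h import *
S={}
for n in("top","side"):
    s=viewer.snapshot(n);S[n]=s
    cv2.imwrite(f"pics/{n}0.png",s["frame"][:,:,::-1])
    print(n,[k for k in s],s["vertical_fov"],s["cx"],s["cy"],np.round(s["cam_to_world"],3).tolist())
    for t in("bar","mould","fulcrum","upper","jar","tape","notes","pencase"):
        for m in spotter.masks_of(s,t)[:2]:
            ys,xs=np.nonzero(m["mask"]); 
            if len(xs)==0: continue
            r=cv2.minAreaRect(np.c_[xs,ys].astype(np.float32));print(t,round(m["conf"],2),np.round(cv2.boxPoints(r)).tolist(),len(xs))
print(robot.state())
E
```

```text
top ['frame', 'vertical_fov', 'cx', 'cy', 'cam_to_world', 'shot'] 48.303038793336185 315.47497402103704 195.95990600894248 [[0.027, 0.982, -0.188, 0.306], [-1.0, 0.027, -0.007, -0.059], [-0.002, 0.188, 0.982, 1.07], [0.0, 0.0, 0.0, 1.0]]
bar 0.77 [[172.0, 227.0], [273.0, 224.0], [273.0, 235.0], [172.0, 238.0]] 1060
bar 0.53 [[441.0, 149.0], [478.0, 146.0], [482.0, 180.0], [445.0, 184.0]] 1243
mould 0.58 [[270.0, 182.0], [279.0, 121.0], [381.0, 137.0], [372.0, 197.0]] 5899
fulcrum 0.81 [[281.0, 173.0], [288.0, 134.0], [298.0, 136.0], [292.0, 175.0]] 405
upper 0.85 [[303.0, 176.0], [310.0, 126.0], [378.0, 136.0], [371.0, 186.0]] 3355
jar 0.83 [[438.0, 213.0], [479.0, 192.0], [494.0, 222.0], [453.0, 242.0]] 1270
tape 0.79 [[140.0, 145.0], [178.0, 145.0], [178.0, 182.0], [140.0, 182.0]] 629
notes 0.75 [[441.0, 150.0], [478.0, 145.0], [482.0, 179.0], [445.0, 183.0]] 1193
pencase 0.8 [[343.0, 259.0], [353.0, 231.0], [439.0, 263.0], [429.0, 291.0]] 2517
side ['frame', 'vertical_fov', 'cx', 'cy', 'cam_to_world', 'shot'] 55.21313002338694 322.8713145125566 197.52297436823952 [[0.723, 0.405, -
[... 965 characters left out ...]
: array([ 8.84122734e-05,  2.35025689e-03, -1.63806907e-04, -6.32197394e-04,
       -2.35444672e-03, -2.44013682e-03,  9.05294665e-04]), 'tau': array([ 1.03235732e-03, -7.76210046e+01,  1.56353708e+00, -2.58382148e+01,
        1.23516354e-02,  1.88897604e-03,  5.55846134e-05]), 'tcp_pos': array([0.3007761 , 0.65966892, 0.23128141]), 'eef_rot': array([[-9.09875482e-01,  4.14881437e-01,  2.12452319e-05],
       [ 4.14881437e-01,  9.09875482e-01, -3.06719760e-06],
       [-2.06030389e-05,  6.02348445e-06, -1.00000000e+00]]), 'force': array([-0.11827346,  0.29531248,  1.16408692]), 'ft_torque': array([-0.02293081, -0.06378762,  0.01228012]), 'grasp_force': 0.0, 'finger_gap': 0.08554824437657882}
```

View pics/top0.png

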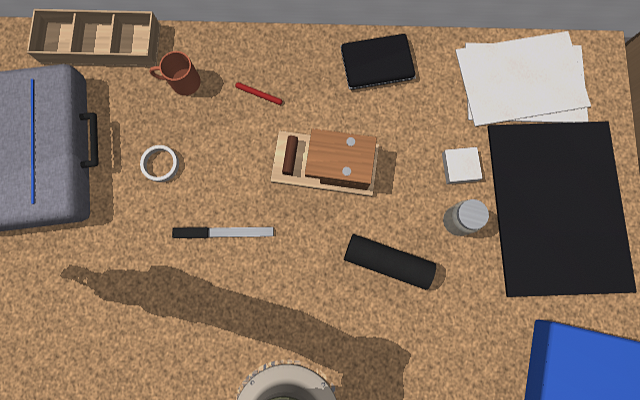

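View pics/side0.png

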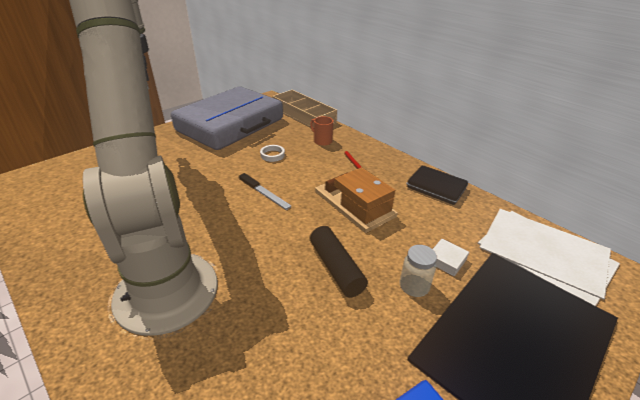

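Top view: the bar lies at pixels u 172–273, v 224–238, handle to the left (+y) and tip to the right. The mould has its ridge at (290,155) and the upper half at (340,156), so the two are nearly parallel. Next I fit box models to the masks in both views.

```bash
cat >> h.py <<'E'
from scipy.optimize import minimize
def box(x0,x1,y0,y1,z0,z1): return np.array([[x,y,z] for x in(x0,x1) for y in(y0,y1) for z in(z0,z1)])/1000
BAR=[box(-35,120,-11,11,0,8),box(-120,-35,-13,13,0,16)]
MOULD=[box(-65,65,-210,40,0,18),box(-55,55,-195,-80,18,68),box(-55,55,-195,-45,68,98),box(-45,45,-10,10,18,53)]
UP=[box(-55,55,-195,-45,68,98)]
def render(s,parts,q,sc=4):
    c,n=np.cos(q[3]),np.sin(q[3]);R=np.array([[c,-n,0],[n,c,0],[0,0,1]])
    im=np.zeros((400*sc,640*sc),np.uint8)
    for P in parts:
        pts=np.array([proj(s,R@p+q[:3]) for p in P])
        h=cv2.convexHull(((pts+.5)*sc).astype(np.float32)).astype(np.int32);cv2.fillConvexPoly(im,h,1)
    return cv2.resize(im.astype(np.float32),(640,400),interpolation=cv2.INTER_AREA)
def fit(shots,masks,parts,q0,fz=True):
    q0=np.array(q0,float)
    def full(p): return np.r_[p[:2],p[3] if fz else q0[2],p[2]]
    def cost(p):
        t=0
        for s,m in zip(shots,masks):
            r=render(s,parts,full(p));t+=1-np.minimum(r,m).sum()/np.maximum(r,m).sum()
        return t
    p0=np.r_[q0[:2],q0[3],[q0[2]] if fz else []]
    for d in(.015,.004):
        sx=np.vstack([p0]+[p0+np.eye(len(p0))[i]*(d*4 if i==2 else d) for i in range(len(p0))])
        r=minimize(cost,p0,method="Nelder-Mead",options=dict(initial_simplex=sx,xatol=1e-4,fatol=1e-5));p0=r.x
    return full(p0),r.fun
E
python3 - <<'E'
from h import *
S=[viewer.snapshot(n) for n in("top","side")]
def mk(s,ts):
    m=np.zeros((400,640))
    for t in ts:
        r=spotter.masks_of(s,t)
        if r: m=np.maximum(m,r[0]["mask"])
    return m
for name,ts,parts,g,z in(("bar",["bar"],BAR,(222,231),.005),("mould",["mould","upper","fulcrum"],MOULD,(290,155),.055),("up",["upper"],UP,(290,155),.055)):
    p=onz(S[0],*g,z);q0=[p[0],p[1],0,-1.57 if name=="bar" else -.05]
    M=[mk(s,ts) for s in S]
    for sh,mm,fz in((S,M,1),(S[:1],M[:1],0),(S[1:],M[1:],0)):
        q,c=fit(sh,mm,parts,q0,fz);print(name,np.round(q,4),round(c,3))
    
for t,g,z in(("jar",(472,215),.11),("tape",(159,163),.02),("notes",(463,164),.03),("pencase",(391,261),.033)): print(t,np.round(onz(S[0],*g,z),3))
E
```

```text
bar [ 0.4165  0.1685 -0.0036 -1.5401] 0.189
bar [ 0.4162  0.1672  0.     -1.5382] 0.049
bar [ 0.4132  0.1685  0.     -1.5364] 0.122
mould [ 0.6042  0.0142 -0.0057 -0.1219] 0.075
mould [ 0.6024  0.0126  0.     -0.1187] 0.031
mould [ 0.5999  0.0123  0.     -0.1346] 0.043
up [ 0.6199  0.0303 -0.0192 -0.1039] 1.048
up [ 0.5962  0.0108  0.     -0.05  ] 1.0
up [ 0.5952  0.0128  0.     -0.0841] 0.087
jar [ 0.456 -0.394  0.11 ]
tape [0.578 0.331 0.02 ]
notes [ 0.592 -0.404  0.03 ]
pencase [ 0.356 -0.23   0.033]
```

apply_moves(offset=[[0.227,-0.884,-0.222],[0.227,-0.884,-0.222],[0.227,-0.884,-0.222],[0.227,-0.884,-0.222],[0.227,-0.884,-0.222]], twist=[[0,0,-0.089],[0,0,-0.089],[0,0,-0.089],[0,0,-0.089],[0,0,-0.089]], gripper=[-1,-1,-1,-1,-1])

```text
t: 1.92
tcp_pos: [0.3236, 0.5704, 0.2089]
eef_rot: [[-0.795, 0.607, 0.0], [0.607, 0.795, 0.0], [-0.0, 0.0, -1.0]]
force: [0.8, 0.2, 0.2]
finger_gap: 0.0853
grasp_force: 0.0
```

apply_moves(offset=[[0.227,-0.884,-0.222],[0.227,-0.884,-0.222],[0.227,-0.884,-0.222],[0.227,-0.884,-0.222],[0.227,-0.884,-0.222]], twist=[[0,0,-0.089],[0,0,-0.089],[0,0,-0.089],[0,0,-0.089],[0,0,-0.089]], gripper=[-1,-1,-1,-1,-1])

```text
t: 2.33
tcp_pos: [0.3464, 0.4821, 0.1869]
eef_rot: [[-0.641, 0.768, 0.0], [0.768, 0.641, 0.0], [0.0, 0.0, -1.0]]
force: [-0.0, 0.5, 0.9]
finger_gap: 0.0854
grasp_force: 0.0
```

apply_moves(offset=[[0.227,-0.884,-0.222],[0.227,-0.884,-0.222],[0.227,-0.884,-0.222],[0.227,-0.884,-0.222],[0.227,-0.884,-0.222]], twist=[[0,0,-0.089],[0,0,-0.089],[0,0,-0.089],[0,0,-0.089],[0,0,-0.089]], gripper=[-1,-1,-1,-1,-1])

```text
t: 2.75
tcp_pos: [0.3691, 0.3938, 0.1647]
eef_rot: [[-0.456, 0.89, 0.0], [0.89, 0.456, 0.0], [0.0, 0.001, -1.0]]
force: [0.6, 0.5, 0.2]
finger_gap: 0.0858
grasp_force: 0.0
```

apply_moves(offset=[[0.227,-0.884,-0.222],[0.227,-0.884,-0.222],[0.227,-0.884,-0.222],[0.227,-0.884,-0.222],[0.227,-0.884,-0.222]], twist=[[0,0,-0.089],[0,0,-0.089],[0,0,-0.089],[0,0,-0.089],[0,0,-0.089]], gripper=[-1,-1,-1,-1,-1])

```text
t: 3.17
tcp_pos: [0.392, 0.3046, 0.1422]
eef_rot: [[-0.247, 0.969, 0.0], [0.969, 0.247, 0.0], [-0.0, 0.0, -1.0]]
force: [0.6, -1.3, 0.2]
finger_gap: 0.0853
grasp_force: 0.0
```

apply_moves(offset=[[0.227,-0.884,-0.222],[0.227,-0.884,-0.222],[0.227,-0.884,-0.222],[0.227,-0.884,-0.222],[0.227,-0.884,-0.222]], twist=[[0,0,-0.089],[0,0,-0.089],[0,0,-0.089],[0,0,-0.089],[0,0,-0.089]], gripper=[-1,-1,-1,-1,-1])

```text
t: 3.58
tcp_pos: [0.4146, 0.2161, 0.12]
eef_rot: [[-0.027, 1.0, 0.0], [1.0, 0.027, -0.0], [-0.0, 0.0, -1.0]]
force: [0.2, 0.9, -0.7]
finger_gap: 0.085
grasp_force: 0.0
```

apply_moves(offset=[[0,0,-1],[0,0,-1],[0,0,-1],[0,0,-1],[0,0,-1]], twist=[[0,0,0],[0,0,0],[0,0,0],[0,0,0],[0,0,0]], gripper=[-1,-1,-1,-1,-1])

```text
t: 4.0
tcp_pos: [0.4146, 0.217, 0.0194]
eef_rot: [[-0.029, 1.0, 0.001], [1.0, 0.029, 0.0], [0.0, 0.001, -1.0]]
force: [0.3, 0.4, -0.1]
finger_gap: 0.0856
grasp_force: 0.0
```

apply_moves(offset=[[0,0,-0.4],[0,0,-0.4],[0,0,0],[0,0,0],[0,0,0]], twist=[[0,0,0],[0,0,0],[0,0,0],[0,0,0],[0,0,0]], gripper=[-1,-1,-1,1,1], newtons=100)

```text
t: 4.42
tcp_pos: [0.4149, 0.2178, 0.007]
eef_rot: [[-0.03, 1.0, -0.001], [1.0, 0.03, -0.001], [-0.001, -0.001, -1.0]]
force: [0.7, 1.4, -0.2]
finger_gap: 0.0637
grasp_force: 0.0
```

apply_moves(offset=[[0,0,0],[0,0,0],[0,0,0],[0,0,0],[0,0,0]], twist=[[0,0,0],[0,0,0],[0,0,0],[0,0,0],[0,0,0]], gripper=[1,1,1,1,1])

```text
t: 4.83
tcp_pos: [0.4147, 0.2181, 0.0075]
eef_rot: [[-0.03, 1.0, -0.001], [1.0, 0.03, 0.0], [0.0, -0.001, -1.0]]
force: [-2.3, -0.5, 14.2]
finger_gap: 0.0228
grasp_force: 98.0
```

apply_moves(offset=[[0,0,0.5],[0,0,1],[0,0,1],[0,0,1],[0,0,1]], twist=[[0,0,0],[0,0,0],[0,0,0],[0,0,0],[0,0,0]], gripper=[1,1,1,1,1])

```text
t: 5.25
tcp_pos: [0.4144, 0.2178, 0.0974]
eef_rot: [[-0.03, 1.0, -0.002], [1.0, 0.03, -0.001], [-0.001, -0.002, -1.0]]
force: [-0.1, 0.6, -2.1]
finger_gap: 0.0223
grasp_force: 99.2
```

```bash
python3 - <<'E'
from h import *
a=[]
for n in("top","side"):
    s=viewer.snapshot(n);f=s["frame"];m=spotter.masks_of(s,"bar")
    print(n,[(round(x["conf"],2),np.round(np.array(x["extent"])*[640,400,640,400])) for x in m[:2]])
    c=proj(s,robot.state()["tcp_pos"]).astype(int);print(c)
    x,y=max(0,c[0]-100),max(0,c[1]-80)
    a.append(cv2.resize(f[y:y+150,x:x+200],(800,600))[:,:,::-1] if 0 else cv2.resize(f[y:y+150,x:x+200],(400,300),interpolation=cv2.INTER_CUBIC)[:,:,::-1])
cv2.imwrite("pics/g1.png",np.hstack(a))
print(robot.state()["force"],robot.state()["finger_gap"],robot.state()["tcp_pos"])
E
```

```text
top [(0.76, array([230., 227.,  76.,  14.]))]
[190 226]
side []
[251 160]
[-0.55938075  0.27977152 -3.46481636] 0.023111744655679622 [0.41465844 0.21837079 0.09669154]
```

View pics/g1.png

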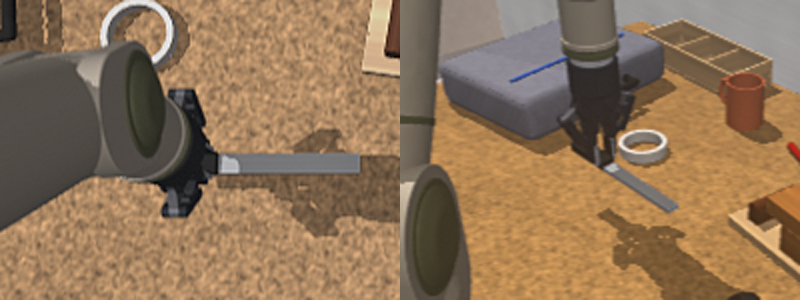

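Crop: the bar is gripped by the handle, with its tip at about top (269.5, 227.5) and side (289, 184). I triangulate the tip to check for sag.

```bash
cat >> h.py <<'E'
def edgetip(s,pred,w=14):
    pass
E
python3 - <<'E'
from h import *
a=viewer.snapshot("top");b=viewer.snapshot("side")
p=tri(a,(269.7,227.5),b,(288.5,184.));print(np.round(p,4),"reproj",proj(a,p),proj(b,p))
print(robot.state()["tcp_pos"])
# level prediction: bar underside at tcp-0.0075
t=robot.state()["tcp_pos"]
for z in(t[2]-.0035,t[2]-.0235):
    for w in (-.011,.011): print(proj(a,[.4205+w,t[1]-.17,z]),proj(b,[.4205+w,t[1]-.17,z]))
g=cv2.resize(b["frame"][150:210,240:310],(700,600),interpolation=cv2.INTER_CUBIC)[:,:,::-1]
cv2.imwrite("pics/tip.png",g)
E
```

```text
[0.4202 0.0456 0.0926] reproj [270.19320268 226.89958691] [287.92287994 184.03900558]
[0.41420153 0.21791208 0.09576851]
[268.93661783 231.73701594] [284.60297287 185.1999772 ]
[269.40487797 221.80798465] [290.37036891 182.3356726 ]
[269.86799045 232.70799867] [284.85640628 190.69285337]
[270.32327133 222.96908453] [290.56033387 187.79974569]
```

View pics/tip.png

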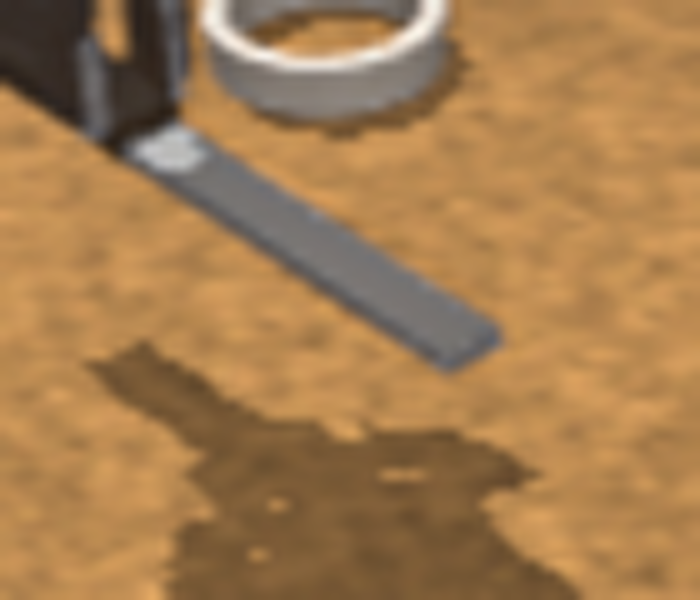

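apply_moves(offset=[[0.707,-0.03,0.022],[0.707,-0.03,0.022],[0.707,-0.03,0.022],[0.707,-0.03,0.022],[0.707,-0.03,0.022]], twist=[[0,0,-0.061],[0,0,-0.061],[0,0,-0.061],[0,0,-0.061],[0,0,-0.061]], gripper=[1,1,1,1,1])

```text
t: 5.97
tcp_pos: [0.4855, 0.2145, 0.0973]
eef_rot: [[0.123, 0.992, -0.004], [0.992, -0.123, -0.002], [-0.002, -0.004, -1.0]]
force: [-0.4, 0.0, -3.1]
finger_gap: 0.0226
grasp_force: 99.2
```

apply_moves(offset=[[0.707,-0.03,0.022],[0.707,-0.03,0.022],[0.707,-0.03,0.022],[0.707,-0.03,0.022],[0.707,-0.03,0.022]], twist=[[0.0357,-0.0044,0],[0.0357,-0.0044,0],[0.0357,-0.0044,0],[0.0357,-0.0044,0],[0.0357,-0.0044,0]], gripper=[1,1,1,1,1])

```text
t: 6.38
tcp_pos: [0.5561, 0.2115, 0.0992]
eef_rot: [[0.122, 0.993, 0.007], [0.989, -0.122, 0.089], [0.089, -0.004, -0.996]]
force: [1.1, -0.1, -2.8]
finger_gap: 0.0226
grasp_force: 99.2
```

apply_moves(offset=[[0.707,-0.03,0.022],[0.707,-0.03,0.022],[0.707,-0.03,0.022],[0.707,-0.03,0.022],[0.707,-0.03,0.022]], twist=[[0.0357,-0.0044,0],[0.0357,-0.0044,0],[0.0357,-0.0044,0],[0.0357,-0.0044,0],[0.0357,-0.0044,0]], gripper=[1,1,1,1,1])

```text
t: 6.8
tcp_pos: [0.6267, 0.2084, 0.1011]
eef_rot: [[0.121, 0.993, 0.018], [0.977, -0.122, 0.177], [0.178, -0.004, -0.984]]
force: [-0.4, 0.6, -2.1]
finger_gap: 0.0226
grasp_force: 99.2
```

```bash
python3 - <<'E'
from h import *
a=viewer.snapshot("top");b=viewer.snapshot("side");st=robot.state()
print(st["tcp_pos"],st["eef_rot"].round(3).tolist(),st["finger_gap"])
t=st["tcp_pos"];R=st["eef_rot"]
tip=t+R@np.array([-.171,0,.0035]);print("pred tip",tip,proj(a,tip),proj(b,tip))
c=a["frame"][120:210,235:385];d=b["frame"][110:230,270:430]
for s,fn in((a,c),(b,d)):pass
g=np.hstack([cv2.resize(c,(400,240),interpolation=cv2.INTER_CUBIC),cv2.resize(d,(320,240),interpolation=cv2.INTER_CUBIC)])
g1=cv2.resize(c,(750,450),interpolation=cv2.INTER_CUBIC)
cv2.imwrite("pics/pre.png",np.vstack([cv2.resize(c,(500,300),interpolation=cv2.INTER_CUBIC),cv2.resize(d,(500,300)[:2],interpolation=cv2.INTER_CUBIC)])[:,:,::-1])
E
```

```text
[0.62857733 0.20699756 0.10136108] [[0.123, 0.992, 0.02], [0.976, -0.125, 0.176], [0.178, -0.002, -0.984]] 0.022696337377435316
pred tip [0.60764547 0.04065024 0.06754282] [277.13111524 148.46009031] [333.67955582 168.82542833]
```

View pics/pre.png

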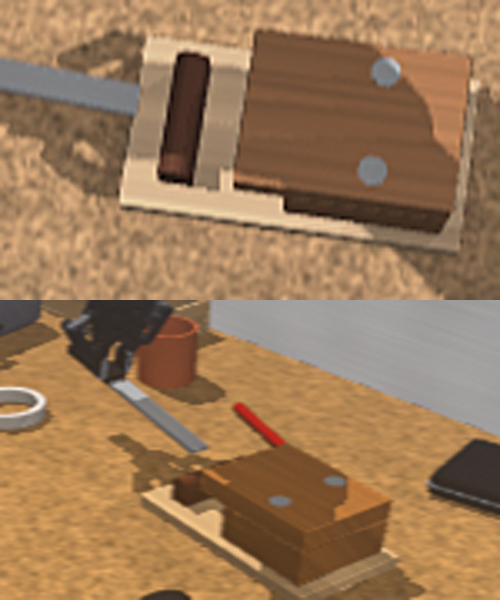

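Pre-insert view: tip at top (277, 150) and side (333.4, 168.8), against a prediction of (277.1, 148.5) and (333.7, 168.8). The bar is lined up just short of the ridge, so I slide it in along its own axis.

apply_moves(offset=[[0,0,0.15],[-0.073,-0.596,-0.109],[-0.073,-0.596,-0.109],[-0.073,-0.596,-0.109],[-0.073,-0.596,-0.109]], twist=[[0,0,0],[0,0,0],[0,0,0],[0,0,0],[0,0,0]], gripper=[1,1,1,1,1])

```text
t: 7.32
tcp_pos: [0.6201, 0.1595, 0.097]
eef_rot: [[0.12, 0.993, 0.02], [0.977, -0.122, 0.176], [0.178, -0.002, -0.984]]
force: [-0.3, -0.1, -2.9]
finger_gap: 0.0228
grasp_force: 99.2
```

apply_moves(offset=[[-0.073,-0.596,-0.109],[-0.073,-0.596,-0.109],[-0.073,-0.596,-0.109],[-0.073,-0.596,-0.109],[0,0,0]], twist=[[0,0,0],[0,0,0],[0,0,0],[0,0,0],[0,0,0]], gripper=[1,1,1,1,1])

```text
t: 7.73
tcp_pos: [0.6148, 0.1096, 0.0882]
eef_rot: [[0.123, 0.992, 0.02], [0.977, -0.125, 0.175], [0.177, -0.002, -0.984]]
force: [0.5, -0.3, -3.4]
finger_gap: 0.0229
grasp_force: 99.2
```

```bash
python3 - <<'E'
from h import *
a=viewer.snapshot("top");b=viewer.snapshot("side");st=robot.state()
t=st["tcp_pos"];R=st["eef_rot"];print(t,st["force"])
tip=t+R@np.array([-.171,0,.0035]);c,s=np.cos(-.122),np.sin(-.122)
print("tip mould",np.array([[c,s],[-s,c]])@(tip[:2]-[.602,.013]),tip[2])
c=a["frame"][120:210,235:385];d=b["frame"][110:230,270:430]
cv2.imwrite("pics/ins.png",np.vstack([cv2.resize(c,(500,300),interpolation=cv2.INTER_CUBIC),cv2.resize(d,(400,300),interpolation=cv2.INTER_CUBIC)[:,:].repeat(1,0) if 0 else cv2.resize(d,(500,300),interpolation=cv2.INTER_CUBIC)])[:,:,::-1])
E
```

```text
[0.61519053 0.11303272 0.08863915] [ 0.07121004  0.33659597 -3.10996999]
tip mould [ 0.00069167 -0.06673237] 0.054662022338640995
```

View pics/ins.png

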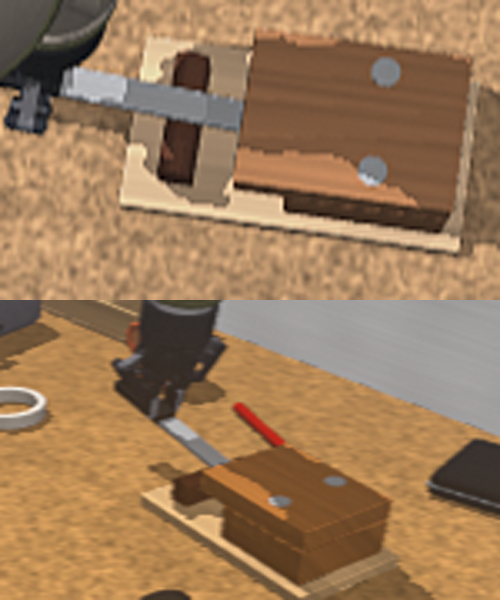

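Both views show the bar across the ridge with its tip hidden under the lip. I lower it onto the crest.

apply_moves(offset=[[0,0,-0.1],[0,0,-0.1],[0,0,-0.05]], twist=[[0,0,0],[0,0,0],[0,0,0]], gripper=[1,1,1])

```text
t: 8.08
tcp_pos: [0.615, 0.1147, 0.0834]
eef_rot: [[0.118, 0.993, 0.02], [0.977, -0.12, 0.178], [0.179, -0.002, -0.984]]
force: [-0.1, 0.6, -2.0]
finger_gap: 0.0227
grasp_force: 99.2
```

apply_moves(offset=[[0,0,-0.05],[0,0,-0.05]], twist=[[0,0,0],[0,0,0]], gripper=[1,1])

```text
t: 8.25
tcp_pos: [0.6151, 0.1143, 0.0816]
eef_rot: [[0.119, 0.993, 0.02], [0.977, -0.121, 0.178], [0.179, -0.002, -0.984]]
force: [0.0, 0.7, -1.6]
finger_gap: 0.0225
grasp_force: 99.4
```

apply_moves(offset=[[-0.012,-0.1,-0.07],[0,0,-0.05]], twist=[[0,0,0],[0,0,0]], gripper=[1,1])

```text
t: 8.42
tcp_pos: [0.6151, 0.1117, 0.0794]
eef_rot: [[0.119, 0.993, 0.021], [0.977, -0.121, 0.177], [0.179, -0.001, -0.984]]
force: [0.6, 0.9, 1.4]
finger_gap: 0.0226
grasp_force: 99.7
```

apply_moves(offset=[[0,0,-0.05],[0,0,-0.05]], twist=[[0,0,0],[0,0,0]], gripper=[1,1])

```text
t: 8.58
tcp_pos: [0.6152, 0.1121, 0.0776]
eef_rot: [[0.119, 0.993, 0.021], [0.977, -0.121, 0.178], [0.179, -0.001, -0.984]]
force: [0.0, 3.5, 4.6]
finger_gap: 0.0227
grasp_force: 100.0
```

apply_moves(offset=[[0.003,0.03,-0.19],[0.003,0.03,-0.2],[0.003,0.02,-0.2],[0.003,0.02,-0.2],[0.003,0.02,-0.2]], twist=[[-0.08,0.01,0],[-0.08,0.01,0],[-0.08,0.01,0],[-0.08,0.01,0],[-0.08,0.01,0]], gripper=[1,1,1,1,1])

```text
t: 9.0
tcp_pos: [0.6155, 0.1125, 0.0576]
eef_rot: [[0.123, 0.992, -0.004], [0.992, -0.123, -0.025], [-0.025, -0.001, -1.0]]
force: [-0.1, -2.7, 1.8]
finger_gap: 0.0225
grasp_force: 99.8
```

apply_moves(offset=[[0,0.01,-0.1]], twist=[[-0.04,0.005,0]], gripper=[1])

```text
t: 9.08
tcp_pos: [0.6152, 0.1143, 0.0551]
eef_rot: [[0.12, 0.993, -0.007], [0.992, -0.121, -0.045], [-0.045, -0.002, -0.999]]
force: [-0.2, -2.8, 2.0]
finger_gap: 0.0227
grasp_force: 99.8
```

apply_moves(offset=[[0,0,0],[0,0,0],[0,0,0],[0,0.005,-0.1],[0,0.005,-0.1]], twist=[[0,0,0],[0,0,0],[0,0,0],[-0.04,0.005,0],[-0.04,0.005,0]], gripper=[1,1,1,1,1])

```text
t: 9.5
tcp_pos: [0.6158, 0.1133, 0.0528]
eef_rot: [[0.124, 0.992, -0.011], [0.989, -0.124, -0.082], [-0.082, -0.001, -0.997]]
force: [-3.7, 0.2, 18.7]
finger_gap: 0.0229
grasp_force: 101.9
```

apply_moves(offset=[[0,0,-0.1],[0,0,-0.1],[0,0,-0.1],[0,0,-0.1]], twist=[[-0.04,0.005,0],[-0.04,0.005,0],[-0.04,0.005,0],[-0.04,0.005,0]], gripper=[1,1,1,1])

```text
t: 9.83
tcp_pos: [0.616, 0.1128, 0.0454]
eef_rot: [[0.123, 0.992, -0.021], [0.979, -0.125, -0.162], [-0.164, -0.0, -0.987]]
force: [-3.7, -1.4, 19.5]
finger_gap: 0.0231
grasp_force: 101.9
```

apply_moves(offset=[[0,-0.01,-0.1],[0,-0.01,-0.1],[0,-0.01,-0.1],[0,-0.01,-0.1],[0,-0.01,-0.1]], twist=[[-0.04,0.005,0],[-0.04,0.005,0],[-0.04,0.005,0],[-0.04,0.005,0],[-0.04,0.005,0]], gripper=[1,1,1,1,1])

```text
t: 10.25
tcp_pos: [0.6159, 0.1114, 0.0356]
eef_rot: [[0.121, 0.992, -0.034], [0.957, -0.125, -0.26], [-0.263, -0.001, -0.965]]
force: [-3.1, -1.3, 20.8]
finger_gap: 0.0226
grasp_force: 102.0
```

```bash
python3 - <<'E'
from h import *
a=viewer.snapshot("top");b=viewer.snapshot("side");st=robot.state()
t=st["tcp_pos"];R=st["eef_rot"];print(t,R[2,0],st["force"])
d=b["frame"][110:230,270:430]
cv2.imwrite("pics/lev.png",cv2.resize(d,(800,600),interpolation=cv2.INTER_CUBIC)[:,:,::-1])
# known upper near-corner pixels for lifts
c,s=np.cos(-.122),np.sin(-.122);Rm=np.array([[c,-s,0],[s,c,0],[0,0,1]])
for l in(0,.006,.012):
    print(l,[((proj(b,Rm@np.array(p)+[.602,.013,l])-[270,110])*5).round() for p in([-.055,-.195,.098],[-.055,-.045,.098],[-.055,-.195,.068],[-.055,-.045,.068])])
E
```

```text
[0.61577634 0.11144044 0.03498655] -0.2637691265105674 [-2.4278666  -2.26911409 16.66670239]
0 [array([487., 461.]), array([320., 335.]), array([482., 503.]), array([318., 376.])]
0.006 [array([488., 452.]), array([321., 327.]), array([483., 494.]), array([319., 368.])]
0.012 [array([489., 443.]), array([321., 319.]), array([484., 486.]), array([319., 360.])]
```

View pics/lev.png

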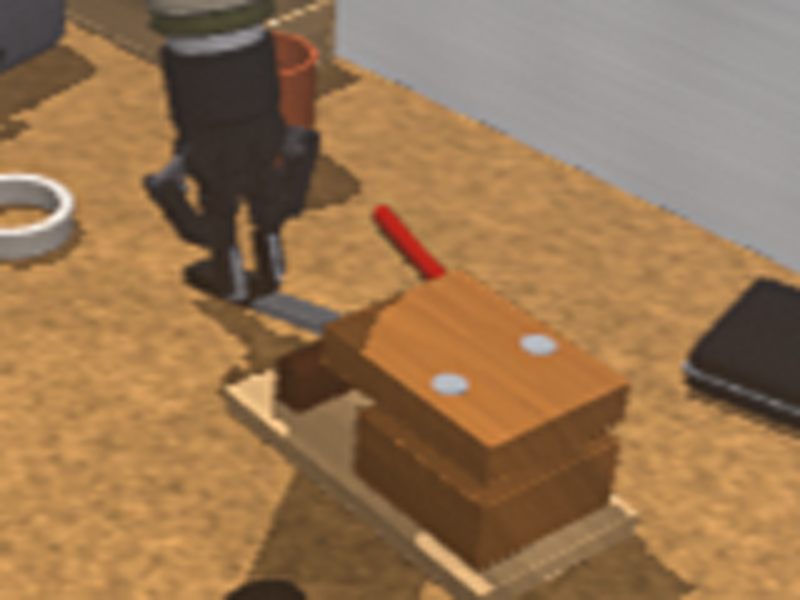

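The near top corner of the upper half is at about (488, 446), against a predicted 443 for a 12 mm lift, so it has risen roughly 11 mm. I release and back off along the tool axis.

apply_moves(offset=[[0,0,0],[0,0,0],[0,0,0],[0,0,0],[0,0,0]], twist=[[0,0,0],[0,0,0],[0,0,0],[0,0,0],[0,0,0]], gripper=[-0.3,-0.6,-1,-1,-1])

```text
t: 10.77
tcp_pos: [0.6151, 0.1133, 0.0332]
eef_rot: [[0.118, 0.992, -0.035], [0.958, -0.123, -0.259], [-0.261, -0.003, -0.965]]
force: [0.7, -0.4, 0.2]
finger_gap: 0.081
grasp_force: 0.0
```

apply_moves(offset=[[0,0,0],[0,0,0],[0.01,0.08,0.3],[0.02,0.16,0.6],[0.03,0.26,0.95]], twist=[[0,0,0],[0,0,0],[0,0,0],[0,0,0],[0,0,0]], gripper=[-1,-1,-1,-1,-1])

```text
t: 11.18
tcp_pos: [0.6156, 0.123, 0.0705]
eef_rot: [[0.118, 0.992, -0.037], [0.958, -0.123, -0.26], [-0.262, -0.004, -0.965]]
force: [-0.0, 0.3, 0.1]
finger_gap: 0.0853
grasp_force: 0.0
```

apply_moves(offset=[[0.03,0.26,0.95],[0.03,0.26,0.95],[0.03,0.26,0.95],[0.03,0.26,0.95],[0,0,0]], twist=[[0,0,0],[0,0,0],[0,0,0],[0,0,0],[0,0,0]], gripper=[-1,-1,-1,-1,-1])

```text
t: 11.6
tcp_pos: [0.6208, 0.1458, 0.1509]
eef_rot: [[0.118, 0.993, -0.029], [0.959, -0.121, -0.256], [-0.258, 0.002, -0.966]]
force: [0.4, 0.2, 0.7]
finger_gap: 0.0858
grasp_force: 0.0
```

apply_moves(offset=[[0,0,0],[0,0,0],[0,0,0],[0,0,0],[0,0,0]], twist=[[0,0,0],[0,0,0],[0,0,0],[0,0,0],[0,0,0]], gripper=[-1,-1,-1,-1,-1])

```text
t: 12.02
tcp_pos: [0.6184, 0.1439, 0.1458]
eef_rot: [[0.118, 0.992, -0.036], [0.958, -0.123, -0.259], [-0.262, -0.004, -0.965]]
force: [0.9, -0.6, -0.6]
finger_gap: 0.0852
grasp_force: 0.0
```

```bash
python3 - <<'E'
from h import *
b=viewer.snapshot("side");st=robot.state();print(st["tcp_pos"],st["force"])
cv2.imwrite("pics/end.png",cv2.resize(b["frame"][110:230,270:430],(800,600),interpolation=cv2.INTER_CUBIC)[:,:,::-1])
E
```

```text
[0.61852159 0.14390079 0.14589663] [-0.05634312 -0.30771255  0.09424801]
```

View pics/end.png

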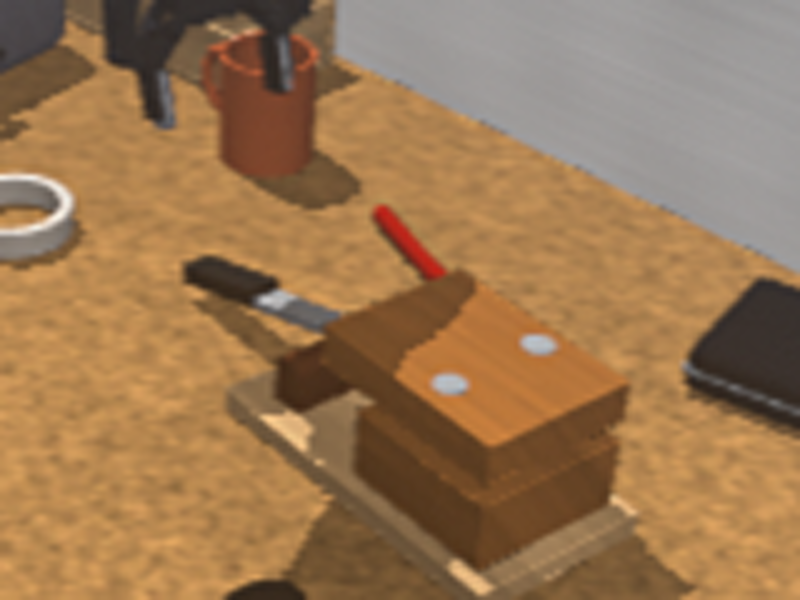

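The upper half is still raised, with its corner at (488, 446). The bar rests handle-down and the gripper is clear of it.

```bash
python3 -c "
from workcell import robot
print(robot.hand_in())"
```

```text
the job is handed in; nothing more can be done
None
```

The bar levered the upper half up about 11 mm by the side-camera view; it stayed raised after release with the robot clear of everything, and the job is handed in (no verdict was returned).

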